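# Clamp the seal cuff on the fume extractor's barbed stub

## Task

Fit the large orange-keyed hose clamp to the studio's fume extractor: slide its band along the barbed brass stub and over the black rubber cuff until it is fully home against the box, then turn the orange key clockwise about a quarter turn until the band is snug, and let go. Leave the small blue-keyed clamp standing in the rack.

Things in the scene. Friction and masses are not known exactly. Their poses are not given: they have to be found in the camera images.
- clamp: Large steel clamp upright in a wooden rack's groove (lips 14 mm high). Origin: band's centre. x: axis of its hole; z: up. Band 50 mm outside, 45 inside, 14 wide; screw housing 14 mm square, 50 tall, on its -y side. The orange key's wing, 28 mm along x (key at 0), 10 thick, 28 tall, is centred at (0,-32,+54) mm; below it a stem, 18 mm collar. 0.13 kg; lift it by the key, its stiff screw stops it swinging.
- clamp_key (a joint): Orange key's turn relative to the band, rad, clockwise from above: starts at 0 to 0.15, stop at 1.6. About 0.1 N m; stays where left. It lowers a shoe (the band's top, 20 mm above centre at 0) 13 mm per rad: hole 42 mm high at 0; grips the 27 mm cuff at about 1.2; snug, springy, at 1.4 to 1.5. The clamp then draws itself up until its bottom meets the cuff, its centre 9 mm above the stub's axis.
- stub_root (a point): Where the stub's axis meets the face of a fixed grey box (200 wide, 150 deep, 85 mm tall), 60 mm up. x: into the box, z up. The level stub runs 62 mm along -x: rubber cuff 27 mm thick for 24 mm, then brass barbs 26 mm. Home: band flat on the face, its centre 7 mm before it. Fit with clamp x along this x (key on the -y side): the face then stops the band turning with the key and must stay in touch.
- small_clamp: Wrong clamp, leave alone: same kind, blue key, band only 26 mm outside, 21 inside, too small for the stub. Origin: its band's centre, axes as the large clamp's; blue key's middle at (0,-20,+42) mm. Stands in the same rack some 130 mm from the large one; which place is which changes.
There are look-alikes about, which are no part of the job. What is shaped like the clamp but pink or red is not meant.

How it is judged (in metres and radians):
On the way:
1. the band is home on the stub's cuff while its screw is still slack (key below 0.7 rad) (x of clamp in the frame of stub_root between -0.02 and 0 m and y of clamp in the frame of stub_root between -0.014 and 0.014 m and z of clamp in the frame of stub_root between -0.014 and 0.016 m and angle between the x axis of clamp and the x axis of stub_root, either way round below 0.26 rad and value of joint clamp_key below 0.7 rad), for 0.1 s.
At the end, for the whole second after the job is handed in: The large clamp's band sits round the cuff against the box (band centre at most 20 mm from the face, within 14 mm of the stub's axis sideways, 14 mm below to 16 mm above it, band axis within 15 degrees of the stub's), the key is turned past 1.1 rad, and the clamp is released and at rest (x of clamp in the frame of stub_root between -0.02 and 0 m and y of clamp in the frame of stub_root between -0.014 and 0.014 m and z of clamp in the frame of stub_root between -0.014 and 0.016 m and angle between the x axis of clamp and the x axis of stub_root, either way round below 0.26 rad and value of joint clamp_key above 1.1 rad and linear speed of clamp below 0.02 m/s); the robot touches nothing.
It fails at once if the small blue-keyed clamp is shifted by more than 40 mm or tipped over (distance of small_clamp from where it was at the start of the episode above 0.04 m or angle between small_clamp's own z axis and vertical above 0.5 rad).
It also fails if it takes over 51 s, if anything falls off the work surface, if the arm or the gripper's body presses on something with over 40 N, if the wrist force passes 120 N, or if a joint passes its speed limit or range.

## Robot

A 6-joint arm with a two-finger parallel gripper is mounted at the origin on the work surface. World frame = base frame: x ahead of the robot, y to its left, z up, the work surface at z = 0. Lengths are in mm, angles in rad, forces in N, time in s.
With the tool pointing down it reaches from about 400 to 925 mm from the base axis. Payload 12.5 kg.
Tool frame: the origin (TCP) lies at the very end of the fingers, on their centre line; the grasp point (between the pads) lies 19 mm behind it; z points along the fingers, y is the line along which they close (so a half turn about z gives the same grasp; the last joint's range is limited). The gripper opens to 95 mm and grips with 3 to 60 N. Pads are 20 mm wide; open, the fingers measure 119 mm over their backs; the gripper's body (75 mm by 180 mm) begins 59 mm behind the grasp point.
Start: joints at [-1.34, 0.491, 1.559, -0, 1.092, -0.106], TCP at [206.566, -589.896, 214.661] pointing down, gripper open.
Joint ranges: [-3.1, 3.1], [-0.84, 2.19], [0.05, 2.79], [-1.13, 4.28], [0.06, 2.93], [-2.69, 2.69]. Speed limits (rad/s): [2.22, 2.22, 2.79, 3.14, 3.14, 3.14].

## Interface

Orientations are given as [roll, pitch, yaw] about the fixed x, y, z axes, in that order (R = Rz(yaw) Ry(pitch) Rx(roll)).
In Python, from cell import state, imaging, env, spot_in, mark_of gives the robot as it stands. The module is installed in compiled form; this text tells all that it offers.
- The arm moves only by the tool step_arm, never from a script. Its argument "increments" is a list of rows, each an object with "slide": the shift along the tool's x, y, z in m, a list of three; "roll": the turn about the tool's z in rad. A call has 1 to 5 rows; each row is the pose to reach, as a shift and turn from the pose commanded when the call began, along the tool's axes at that moment; what a row does not reach only later rows make up. A row lasts 1/8 s, in which the tool goes at most 62.5 mm and 10.7 degrees, less where a joint would pass 70% of its speed; a pose out of reach is approached as far as the arm can. A call with a gripper value outside its range is refused whole. "fingers" is the opening, from 0 (shut) to 1 (fully open), set as the call begins (left out, the last holds). The fingers move at their own pace and stop on an object; the grip force is fixed at half the most. Time passes only in rows, so rows that repeat a pose let the fingers close. It gives the time, the measured TCP pose, the force, the opening and the grip force at its end, in the units of the state.
- state(): the state, without advancing time (a new reading comes with each control period).
- imaging.read_camera(name): name is "scene" or "top" or "wrist"; returns a dict with "color" (400x640x3 uint8, red, green, blue), "z_map" (400x640 float32, mm along the optical axis (not along the pixel's ray), 0 where there is no reading), "intrinsics" (3x3 intrinsics, pixels), "distortion" ([k1, k2, p1, p2, k3] as OpenCV has them; the pictures are not rectified), "camera_from_world" (4x4, takes a point from world to camera coordinates). Camera axes: x right, y up, looking along -z (the intrinsics and any distortion apply to the point x, -y, -z); pixel columns grow to the right and rows downward; lengths in mm; the calibration is good to about 2 mm. A picture is of the moment at which its call begins.
- env.job_done(): hands the job in; it is judged then, once.
Trained networks look in the newest picture that a camera, given by its name, has taken for a name from the list of things; names that differ only in an ending like _2 or _b are one class to them, and where a whole thing is asked for, a point or a joint stands for the part that bears it (a point fixed in the world has none). Each returns a list of dicts, best first, with "confidence" (0 to 1); they miss things now and then, are a little off and sometimes report something else, mostly with a low value. They report only what shows in the picture. A call takes as long as a camera call. They do not tell look-alikes from the thing itself.
- spot_in(camera, target): "bbox" ([left, top, right, bottom] in pixels, round what is visible of it).
- mark_of(camera, target): "uv" ([column, row] in pixels: a listed point, or the origin of a listed thing).
The state is a dict: "t": time; "joints": joint angles; "qvel": joint speeds; "tau": joint torques, N m; "eef_pos": TCP position; "tcp_rot": TCP orientation; "ft_force": force on the tool from outside, world axes, zero at the start; "moment": the same for the moment, N m; "opening": opening from 0.0 (shut) to 1.0 (fully open); "grip_force": force on a finger pad.
Only numpy, scipy, OpenCV 4.12 (cv2) and the standard library are available. Lean on these libraries where they do the work, as an engineer would, in place of code of your own. Each camera call takes 0.05 s, during which the arm holds its last target. There are 200 camera calls.

## Working session

There is one attempt and no reset: what is moved stays moved. The work goes in short steps, Python scripts to look and compute and a tool call to move; the robot and the scene stay as the last step left them, time stands still between calls to the robot, and variables do not carry over. Pictures are saved under pics/ and viewed, at most 10 in all, crops included, and the job is handed in when it is done.

Besides the shell and the picture viewer there is one more tool, called as name(argument=value, ...) on one line, values as JSON. step_arm: Moves the arm, as the interface text tells. Its arguments: {"type":"object","properties":{"increments":{"type":"array"},"fingers":{"type":"number"}},"required":["increments"]}

```bash
mkdir -p pics; cat > h.py <<'E'
import numpy as np, cv2
from cell import state, imaging, env, spot_in, mark_of
def cam(n,save=None):
    c=imaging.read_camera(n)
    if save: cv2.imwrite('pics/'+save,c['color'][:,:,::-1])
    return c
def w(c,u,v,z=None,plane=None):
    # world point from pixel with depth z, or on the world height 'plane'
    p=cv2.undistortPoints(np.array([[[u,v]]],float),c['intrinsics'],np.array(c['distortion'],float))[0,0]
    T=np.linalg.inv(c['camera_from_world']); d=np.array([p[0],-p[1],-1.])
    if plane is not None:
        r=T[:3,:3]@d; z=(plane-T[2,3])/r[2]
    elif z is None:
        a=c['z_map'][int(v)-2:int(v)+3,int(u)-2:int(u)+3]; a=a[a>0]; z=np.median(a) if a.size else np.nan
    return (T@np.append(d*z,1))[:3].round(1)
def cloud(c):
    H,W=c['z_map'].shape; uu,vv=np.meshgrid(np.arange(W),np.arange(H))
    p=cv2.undistortPoints(np.stack([uu,vv],-1).reshape(-1,1,2).astype(float),c['intrinsics'],np.array(c['distortion'],float)).reshape(H,W,2)
    z=c['z_map'].astype(float); P=np.stack([p[...,0]*z,-p[...,1]*z,-z,np.ones_like(z)],-1)
    return (P@np.linalg.inv(c['camera_from_world']).T)[...,:3]
E
python3 - <<'E'
from h import *
for n in ['scene','top']:
    c=cam(n,n+'.png')
    for t in ['clamp','clamp_key','stub_root','small_clamp']:
        for r in spot_in(n,t)[:3] if t!='stub_root' else []: print(n,t,'box',np.round(r['bbox']),r['confidence'])
        for r in mark_of(n,t)[:3]: print(n,t,'mark',np.round(r['uv'],1),r['confidence'],w(c,*r['uv']))
print(state())
E
```

```text
scene clamp box [292. 198. 327. 234.] 0.97
scene clamp box [242. 138. 266. 187.] 0.75
scene clamp box [345. 136. 376. 182.] 0.57
scene clamp mark [316.8 224.2] 0.96 [542.  -91.2  19.4]
scene clamp mark [259.7 175.8] 0.94 [ 446.6 -201.1   41.6]
scene clamp mark [352.3 168.8] 0.72 [430.9 -22.4  44. ]
scene clamp_key box [292. 198. 301. 218.] 0.57
scene clamp_key box [357. 134. 373. 156.] 0.57
scene clamp_key box [244. 138. 256. 157.] 0.49Traceback (most recent call last):
  File "<stdin>", line 6, in <module>
ValueError: it knows: clamp, small_clamp, stub_root
```

View pics/scene.png

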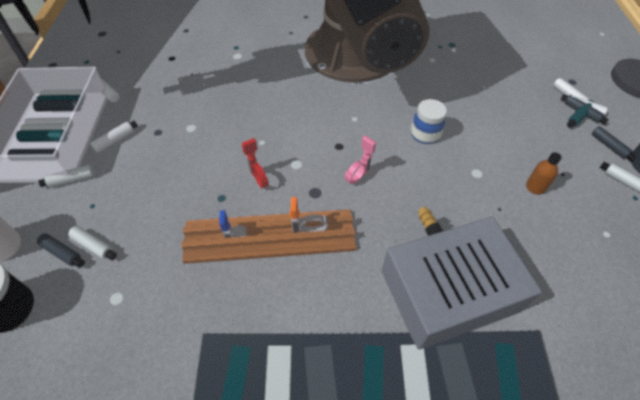

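The scene view shows the rack with the blue key at (224,222) and the orange key at (295,212). The brass stub is at (428,220) on the grey box, and the red and pink look-alikes are at (255,165) and (360,165).

```bash
python3 - <<'E'
from h import *
for n in ['scene','top']:
    c=cam(n,n+'2.png')
    for t in ['clamp','stub_root','small_clamp']:
        for r in mark_of(n,t)[:3]: print(n,t,'mark',np.round(r['uv'],1),r['confidence'],w(c,*r['uv']))
    X=cloud(c); np.save(n+'.npy',X)
    hsv=cv2.cvtColor(c['color'],cv2.COLOR_RGB2HSV)
    m=cv2.inRange(hsv,(5,180,150),(16,255,255)); 
    k,l,s,ce=cv2.connectedComponentsWithStats(m)
    for i in range(1,k):
        if s[i,4]>15:
            P=X[l==i]; print('orange',ce[i].round(),s[i,4],np.median(P,0).round(1),P.max(0).round(),P.min(0).round())
E
```

```text
scene clamp mark [315.3 221.4] 0.95 [540.5 -94.   26.8]
scene clamp mark [354.2 171. ] 0.71 [433.4 -18.5  40.2]
scene clamp mark [260.7 175.9] 0.65 [ 446.4 -199.2   41.1]
scene stub_root mark [444.2 237.5] 0.57 [608.3 118.1  84.7]
scene small_clamp mark [236.8 230.4] 0.81 [ 566.3 -232.9   37.8]
scene small_clamp mark [313.8 226.9] 0.42 [544.7 -96.8  14.4]
orange [293. 206.] 48 [ 558.  -130.5  105. ] [ 568. -127.  107.] [ 545. -134.   89.]
top clamp mark [304.4 249.5] 0.84 [421.6  -9.5  46. ]
top clamp mark [409.2 242.6] 0.78 [ 431.8 -200.7   46.6]
top clamp mark [350.9 178.5] 0.57 [550.6 -97.2  56.7]
top stub_root mark [234.9 157.6] 0.6 [590.5 115.9  73.3]
top small_clamp mark [417.5 174.5] 0.89 [ 560.4 -224.7   35.5]
orange [372. 172.] 107 [ 555.3 -131.   103.6] [589. -64. 733.] [ 410. -146.    9.]
```

View pics/top2.png

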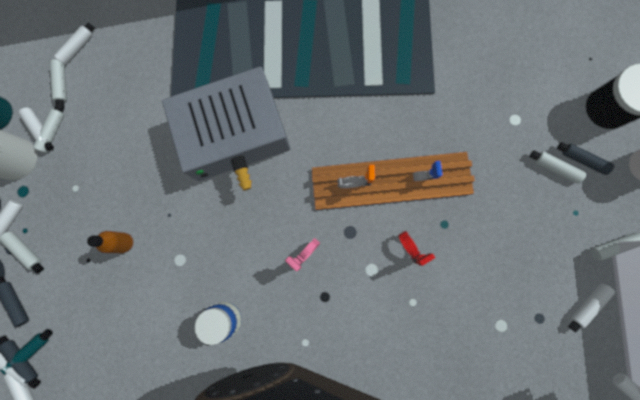

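The top view shows the orange key at (372,172) with its band to the left at (350,180), the blue key at (437,170), and the stub running from its root at (237,160) to its tip at (247,187). Next I'll get the rack and box orientation.

```bash
python3 - <<'E'
from h import *
s=state(); print(s['t'],s['joints'],s['eef_pos'],s['tcp_rot'])
from cell import imaging
for n in ['top','scene']:
    X=np.load(n+'.npy')
    m=(abs(X[...,2]-85)<6)&(abs(X[...,0]-650)<160)&(abs(X[...,1]-130)<180)
    P=X[m]; r=cv2.minAreaRect(P[:,:2].astype(np.float32)); print(n,'box',np.median(P[:,2]),r,cv2.boxPoints(r).round().tolist())
    m=(X[...,2]>8)&(X[...,2]<45)&(abs(X[...,0]-555)<70)&(X[...,1]<5)&(X[...,1]>-330)
    P=X[m]; r=cv2.minAreaRect(P[:,:2].astype(np.float32)); print(n,'rack',r,cv2.boxPoints(r).round().tolist(), np.percentile(P[:,2],[5,50,80]).round(1))
E
```

```text
0.6 [-1.33955921e+00  4.90938431e-01  1.55891320e+00 -3.56220922e-06
  1.09171925e+00 -1.05613142e-01] [ 206.58682827 -589.87686453  214.63250519] [3.14157133e+00 5.43954813e-06 3.36851901e-01]
top box 84.00036184727696 ((664.0807495117188, 139.29335021972656), (150.5677490234375, 198.60122680664062), 18.480865478515625) [[561.0, 210.0], [624.0, 21.0], [767.0, 69.0], [704.0, 257.0]]
top rack ((556.2596435546875, -177.7967529296875), (85.74320220947266, 309.5595703125), 4.777639865875244) [[501.0, -27.0], [526.0, -336.0], [612.0, -328.0], [586.0, -20.0]] [ 9.5 12.3 24.9]
scene box 84.8666271459507 ((666.7434692382812, 138.48757934570312), (150.54681396484375, 200.660400390625), 18.445852279663086) [[564.0, 210.0], [627.0, 19.0], [770.0, 67.0], [706.0, 257.0]]
scene rack ((558.0767211914062, -178.80584716796875), (88.2872085571289, 309.0421142578125), 4.668375492095947) [[502.0, -28.0], [527.0, -336.0], [615.0, -329.0], [589.0, -21.0]] [10.4 14.  25.9]
```

step_arm(increments=[{"slide": [0.048,-0.032,0],"roll": -0.18},{"slide": [0.096,-0.064,0],"roll": -0.36},{"slide": [0.144,-0.096,0],"roll": -0.54},{"slide": [0.192,-0.128,0],"roll": -0.72},{"slide": [0.24,-0.16,0],"roll": -0.9}], fingers=0.6)

```text
t: 1.23
eef_pos: [381.1, -358.1, 214.9]
tcp_rot: [3.141, 0.0, 1.242]
ft_force: [0.3, -0.1, 0.6]
opening: 0.609
grip_force: 0.0
```

```bash
cat >> h.py <<'E'
def go(x,y,z,yaw,n=None):
    s=state(); p=s['eef_pos']; a=s['tcp_rot'][2]
    d=np.array([x,y,z])-p; tx=np.array([np.cos(a),np.sin(a),0]); ty=np.array([np.sin(a),-np.cos(a),0])
    r=-((yaw-a+np.pi)%(2*np.pi)-np.pi)
    print('t',round(s['t'],2),'at',p.round(1),s['tcp_rot'].round(3),'q',np.round(s['joints'],2),'F',np.round(s['ft_force'],1),'-> slide mm',(d@tx).round(1),(d@ty).round(1),(-d[2]).round(1),'roll',round(r,3))
E
python3 -c "
from h import *
go(557,-131,214,3.22)"
```

```text
t 1.23 at [ 381.1 -358.1  214.9] [3.141 0.    1.242] q [-0.88  0.35  1.81 -0.    0.99 -0.55] F [ 0.3 -0.1  0.6] -> slide mm 271.7 93.3 0.9 roll -1.978
```

step_arm(increments=[{"slide": [0.055,0.019,0],"roll": -0.18},{"slide": [0.11,0.038,0],"roll": -0.36},{"slide": [0.165,0.057,0],"roll": -0.54},{"slide": [0.22,0.076,0],"roll": -0.72},{"slide": [0.272,0.093,0],"roll": -0.9}])

```text
t: 1.85
eef_pos: [558.3, -131.3, 214.8]
tcp_rot: [3.141, 0.0, 2.143]
ft_force: [0.4, -0.2, 0.3]
opening: 0.6
grip_force: 0.0
```

step_arm(increments=[{"slide": [0,0,0],"roll": -0.18},{"slide": [0,0,0],"roll": -0.36},{"slide": [0,0,0],"roll": -0.54},{"slide": [0,0,0],"roll": -0.72},{"slide": [0,0,0],"roll": -0.9}])

```text
t: 2.48
eef_pos: [557.3, -133.1, 214.7]
tcp_rot: [-3.141, 0.0, 3.043]
ft_force: [-1.0, 1.1, -0.1]
opening: 0.604
grip_force: 0.0
```

step_arm(increments=[{"slide": [0,0,0],"roll": -0.178},{"slide": [0,0,0],"roll": -0.178}])

```text
t: 2.72
eef_pos: [557.2, -133.1, 214.7]
tcp_rot: [-3.141, 0.0, -3.07]
ft_force: [0.1, 0.1, 0.5]
opening: 0.601
grip_force: 0.0
```

```bash
python3 - <<'E'
from h import *
go(557,-131,214,3.22)
n='wrist';c=cam(n,'wr1.png')
for t in ['clamp','stub_root','small_clamp']:
        for r in mark_of(n,t)[:3]: print(n,t,'mark',np.round(r['uv'],1),r['confidence'],w(c,*r['uv']))
X=cloud(c)
hsv=cv2.cvtColor(c['color'],cv2.COLOR_RGB2HSV)
m=cv2.inRange(hsv,(3,170,120),(17,255,255))
k,l,s,ce=cv2.connectedComponentsWithStats(m)
for i in range(1,k):
    if s[i,4]>100:
        P=X[l==i]; P=P[P[:,2]>60]
        if len(P)<50: continue
        T=P[P[:,2]>np.percentile(P[:,2],98)-4]; r=cv2.minAreaRect(T[:,:2].astype(np.float32))
        print('orange',ce[i].round(),s[i,4],'top',np.percentile(P[:,2],98),r,cv2.boxPoints(r).round(1).tolist())
E
```

```text
t 2.73 at [ 557.2 -133.1  214.7] [-3.141  0.    -3.07 ] q [-0.35  0.42  1.69 -0.    1.04 -1.99] F [0.1 0.1 0.5] -> slide mm 0.1 2.1 0.7 roll -0.006
wrist clamp mark [345.  178.7] 0.98 [ 547.7 -100.3   57.4]
wrist clamp mark [422.2  77.5] 0.95 [426.4 -22.1  45.6]
wrist clamp mark [269.4  72.8] 0.58 [ 434.4 -196.    46.5]
wrist stub_root mark [508.6 225.6] 0.9 [589.2 104.1  67.9]
wrist small_clamp mark [246.7 180.3] 0.58 [ 562.5 -222.6   36.8]
orange [322. 188.] 170 top 106.16354839740762 ((527.9409790039062, -129.94615173339844), (80.51085662841797, 10.875789642333984), 2.6122679710388184) [[487.5, -126.30000305175781], [488.0, -137.1999969482422], [568.4000244140625, -133.5], [567.9000244140625, -122.69999694824219]]
```

View pics/wr1.png

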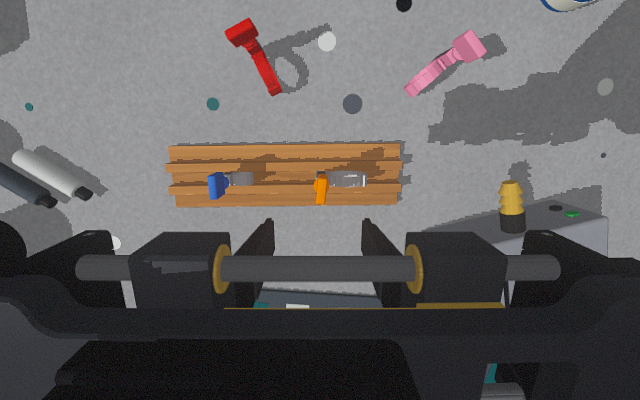

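The wrist view shows the orange key at (321,188) with its band at (347,180), the blue clamp at (217,185), and the stub with brass barbs at (511,200) and cuff at (513,222).

```bash
python3 - <<'E'
from h import *
c=cam('wrist'); X=cloud(c); np.save('wr.npy',X)
hsv=cv2.cvtColor(c['color'],cv2.COLOR_RGB2HSV)
def pts(u0,v0,u1,v1,m): 
    M=np.zeros(m.shape,bool);M[v0:v1,u0:u1]=1; return X[M&m]
P=pts(305,160,340,215,(hsv[...,1]>190)&(hsv[...,0]<16)&(hsv[...,2]>150)); P=P[(P[:,2]>92)&(P[:,2]<112)&(abs(P[:,0]-557)<30)]
print(len(P),np.percentile(P,[2,25,50,75,98],axis=0).round(1)); r=cv2.minAreaRect(P[:,:2].astype(np.float32));print(r)
u,v=np.polyfit(P[:,0],P[:,1],1);print('slope',u)
# stub: barbs & cuff
Q=pts(490,165,535,236,np.ones(hsv.shape[:2],bool)); Q=Q[(Q[:,2]>50)&(Q[:,2]<80)]
d=np.array([np.cos(.322),np.sin(.322)]); e=np.array([-d[1],d[0]])
o=np.array([594.3,115.2]); S=(Q[:,:2]-o)@d; L=(Q[:,:2]-o)@e
for a in range(-75,5,8):
    k=(S>=a)&(S<a+8)
    if k.sum()>5: print(a,k.sum(),np.percentile(L[k],[3,50,97]).round(1),np.percentile(Q[k,2],[5,50,97]).round(1))
for uv in [(511,181),(512,205),(513,231)]: print(uv,c['color'][uv[1],uv[0]],w(c,*uv))
P=pts(330,165,372,192,np.ones(hsv.shape[:2],bool)); P=P[(P[:,2]>50)&(P[:,2]<75)]; print('band top',np.percentile(P,[2,50,98],axis=0).round(1))
E
```

```text
35 [[ 539.9 -133.4   93.5]
 [ 540.3 -128.6  101.2]
 [ 545.2 -125.   103.5]
 [ 554.6 -124.5  103.9]
 [ 565.8 -123.8  104.9]]
((553.08544921875, -128.7665252685547), (9.7550687789917, 26.535907745361328), 87.47698211669922)
slope 0.13989412406229437
-67 70 [-5.9 -0.   7.2] [54.1 62.5 68.5]
-59 147 [-9.2 -3.6  8.4] [58.2 67.5 70.5]
-51 127 [-10.7  -3.8   9.5] [57.6 68.2 72.3]
-43 174 [-10.7  -5.    9.2] [56.9 68.6 72.2]
-35 117 [-9.2 -3.8  8.5] [58.2 68.1 70.8]
-27 175 [-11.9  -5.5  10.3] [57.2 69.8 73.3]
-19 156 [-11.8  -5.1  10. ] [58.6 70.5 73.6]
-11 154 [-11.8  -5.4   9.1] [58.6 70.7 73.7]
-3 328 [-26.6  -6.9  28.9] [52.  66.4 77.3]
(511, 181) [118  92  49] [535.8  99.3  59.9]
(512, 205) [199 165  68] [563.  100.5  69.7]
(513, 231) [57 54 54] [595.1 109.   70.9]
band top [[ 544.2 -117.4   50.2]
 [ 551.2  -97.1   55.8]
 [ 557.9  -76.1   58.9]]
```

step_arm(increments=[{"slide": [0.0015,0.003,0.05]},{"slide": [0.0015,0.003,0.095]},{"slide": [0.0015,0.003,0.125]},{"slide": [0.0015,0.003,0.137]},{"slide": [0.0015,0.003,0.137]}])

```text
invalid input at $.increments[0]: expected keys slide, roll
```

step_arm(increments=[{"slide": [0,0,0]},{"slide": [0,0,0]},{"slide": [0,0,0]},{"slide": [0,0,0]}], fingers=0.0)

```text
invalid input at $.increments[0]: expected keys slide, roll
```

step_arm(increments=[{"slide": [0.0015,0.003,0.05],"roll": 0},{"slide": [0.0015,0.003,0.095],"roll": 0},{"slide": [0.0015,0.003,0.125],"roll": 0},{"slide": [0.0015,0.003,0.137],"roll": 0},{"slide": [0.0015,0.003,0.137],"roll": 0}])

```text
t: 3.6
eef_pos: [555.6, -130.3, 77.6]
tcp_rot: [3.141, -0.001, -3.069]
ft_force: [0.5, -0.2, 0.3]
opening: 0.607
grip_force: 0.0
```

step_arm(increments=[{"slide": [0,0,0],"roll": 0},{"slide": [0,0,0],"roll": 0},{"slide": [0,0,0],"roll": 0},{"slide": [0,0,0],"roll": 0}], fingers=0.0)

```text
t: 4.1
eef_pos: [555.6, -130.2, 77.9]
tcp_rot: [-3.141, 0.0, -3.068]
ft_force: [-0.1, -0.4, 0.2]
opening: 0.236
grip_force: 0.0
```

step_arm(increments=[{"slide": [0,0,0],"roll": 0},{"slide": [0,0,0],"roll": 0},{"slide": [0,0,0],"roll": 0},{"slide": [0,0,0],"roll": 0}])

```text
t: 4.6
eef_pos: [555.7, -130.2, 77.8]
tcp_rot: [-3.141, 0.001, -3.069]
ft_force: [1.5, 0.2, 1.8]
opening: 0.106
grip_force: 30.0
```

step_arm(increments=[{"slide": [0,0,-0.01],"roll": 0},{"slide": [0,0,-0.03],"roll": 0},{"slide": [0,0,-0.06],"roll": 0},{"slide": [0,0,-0.09],"roll": 0},{"slide": [0,0,-0.1],"roll": 0}])

```text
t: 5.22
eef_pos: [555.7, -130.4, 179.4]
tcp_rot: [-3.14, 0.002, -3.068]
ft_force: [-0.0, 0.1, -2.6]
opening: 0.102
grip_force: 30.0
```

```bash
python3 - <<'E'
from h import *
n='wrist'
go(540,70,178,3.46)
c=cam(n,'wr2.png')
for r in mark_of(n,'clamp')[:3]: print('mark',np.round(r['uv'],1),r['confidence'],w(c,*r['uv']))
E
```

```text
t 5.22 at [ 555.7 -130.4  179.4] [-3.140e+00  2.000e-03 -3.068e+00] q [-0.35  0.45  1.74 -0.    0.95 -1.99] F [-0.   0.1 -2.6] -> slide mm 0.9 201.0 1.4 roll -0.245
mark [260.3  67.4] 0.94 [ 434.3 -196.7   46.7]
mark [430.4  74.8] 0.77 [427.9 -23.2  44. ]
mark [360.3 213.3] 0.64 [545.4 -99.8 159.3]
```

View pics/wr2.png

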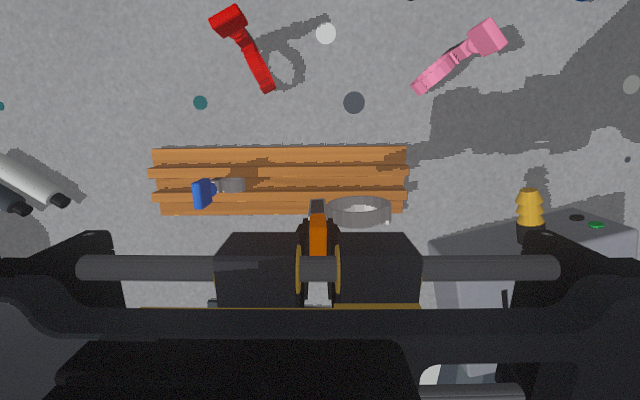

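The clamp is lifted, with its key in the fingers at (318,235) and the band at (358,211). The blue clamp is still standing. Next I'll measure the band relative to the TCP.

```bash
cat >> h.py <<'E'
def band(c,u0=322,v0=190,u1=396,v1=232):
    p=np.array(state()['eef_pos']); a=state()['tcp_rot'][2]+np.pi
    X=cloud(c)[v0:v1,u0:u1].reshape(-1,3)-p
    d=np.array([np.cos(a),np.sin(a)]); e=np.array([-d[1],d[0]])
    Q=np.c_[X[:,:2]@d,X[:,:2]@e,X[:,2]]   # along clamp-x at key 0, lateral, height from TCP
    Q=Q[(Q[:,2]>-62)&(Q[:,2]<5)&(abs(Q[:,0])<30)&(Q[:,1]>0)&(Q[:,1]<70)]
    print('n',len(Q),np.percentile(Q,[2,50,98],axis=0).round(1))
    for l in range(0,64,6):
        k=(Q[:,1]>=l)&(Q[:,1]<l+6)
        if k.sum()>4: 
            q=Q[k]; t=q[q[:,2]>np.percentile(q[:,2],90)-3]
            print(l,k.sum(),'xmin/max',np.percentile(t[:,0],[5,95]).round(1),'zmin/max',np.percentile(q[:,2],[3,97]).round(1))
E
python3 - <<'E'
from h import *
c=cam('wrist'); band(c)
E
```

```text
n 1759 [[-10.9   5.3 -61.7]
 [ -4.3  31.6 -26.4]
 [  3.5  54.8 -17.2]]
0 54 xmin/max [-14.5 -10.4] zmin/max [-57.9   3.2]
6 150 xmin/max [-11.1  -4.3] zmin/max [-52.    3.8]
12 200 xmin/max [-7.2  3.4] zmin/max [-57.9 -23.4]
18 218 xmin/max [-7.7  3.5] zmin/max [-61.1 -19.8]
24 212 xmin/max [-8.1  3.5] zmin/max [-61.9 -18.2]
30 166 xmin/max [-8.4  2.7] zmin/max [-61.9 -17.3]
36 215 xmin/max [-9.   2.4] zmin/max [-61.7 -18.5]
42 235 xmin/max [-9.2  2. ] zmin/max [-60.6 -20.8]
48 249 xmin/max [-10.4   1.8] zmin/max [-56.1 -25. ]
54 60 xmin/max [-11.   2.] zmin/max [-46.8 -26.7]
```

```bash
python3 -c "
from h import *
go(513,53.4,170,3.384)"
```

```text
t 5.38 at [ 555.2 -130.2  177.3] [-3.142 -0.    -3.068] q [-0.35  0.45  1.74 -0.    0.95 -1.99] F [ 0.3  0.2 -0.7] -> slide mm 28.7 186.2 7.3 roll -0.169
```

step_arm(increments=[{"slide": [0.006,0.037,0],"roll": -0.034},{"slide": [0.012,0.08,0],"roll": -0.068},{"slide": [0.018,0.12,0],"roll": -0.1},{"slide": [0.024,0.16,0],"roll": -0.135},{"slide": [0.029,0.186,0.007],"roll": -0.169}])

```text
t: 6.0
eef_pos: [512.1, 54.7, 169.6]
tcp_rot: [3.141, -0.001, -2.897]
ft_force: [1.1, -0.8, -1.1]
opening: 0.102
grip_force: 30.0
```

step_arm(increments=[{"slide": [0,0,0.03],"roll": 0},{"slide": [0,0,0.055],"roll": 0},{"slide": [0,0,0.0645],"roll": 0},{"slide": [0,0,0.0645],"roll": 0}])

```text
t: 6.5
eef_pos: [512.6, 53.1, 105.4]
tcp_rot: [3.141, -0.002, -2.899]
ft_force: [-0.6, -0.5, -1.1]
opening: 0.105
grip_force: 30.0
```

```bash
python3 - <<'E'
from h import *
go(513.1,53.4,105.5,3.384)
c=cam('wrist','wr3.png'); band(c)
t=cam('top'); cv2.imwrite('pics/top3.png',cv2.resize(t['color'][110:230,160:340,::-1],None,fx=4,fy=4))
# stub relative to the band, in the stub's frame
X=cloud(c); d=np.array([.9486,.3166]); e=np.array([-d[1],d[0]]); R=np.array([594.6,114.4])
S=(X[...,:2]-R)@d; L=(X[...,:2]-R)@e; Z=X[...,2]
for a in range(-110,5,8):
    k=(S>=a)&(S<a+8)&(abs(L)<30)&(Z>35)&(Z<95)
    if k.sum()>5: print(a,k.sum(),'L',np.percentile(L[k],[2,50,98]).round(1),'Z',np.percentile(Z[k],[2,50,98]).round(1))
E
```

```text
t 6.5 at [512.6  53.1 105.4] [ 3.141e+00 -2.000e-03 -2.899e+00] q [-0.02  0.49  1.94 -0.    0.72 -1.84] F [-0.6 -0.5 -1.1] -> slide mm -0.5 0.2 -0.1 roll -0.0
n 1570 [[-11.7   5.2 -61.5]
 [ -5.1  31.4 -26.9]
 [  2.6  55.2 -16.8]]
0 48 xmin/max [-15.4 -13.6] zmin/max [-58.7   3.1]
6 151 xmin/max [-11.8  -9.9] zmin/max [-55.2   3.4]
12 188 xmin/max [-8.1  2.6] zmin/max [-58.6 -25.5]
18 216 xmin/max [-8.2  2.8] zmin/max [-61.8 -21.8]
24 150 xmin/max [-8.8  2.7] zmin/max [-22.4 -19.7]
30 138 xmin/max [-9.   2.4] zmin/max [-21.7 -19.1]
36 142 xmin/max [-9.4  1.6] zmin/max [-61.5 -19.7]
42 221 xmin/max [-9.9  1.4] zmin/max [-61.7 -22.2]
48 245 xmin/max [-10.9   1.4] zmin/max [-57.9 -26.5]
54 71 xmin/max [-11.4   1.8] zmin/max [-48.9 -28. ]
-110 557 L [-29.8  -8.2  23.9] Z [41.3 67.9 86.3]
-102 1090 L [-22.6   1.2  22.2] Z [41.4 77.8 86.5]
-94 299 L [-16.5   3.2  21.8] Z [41.3 79.  86.4]
-6 31 L [-29.5 -28.2 -26.3] Z [35.7 41.9 47. ]
```

View pics/wr3.png

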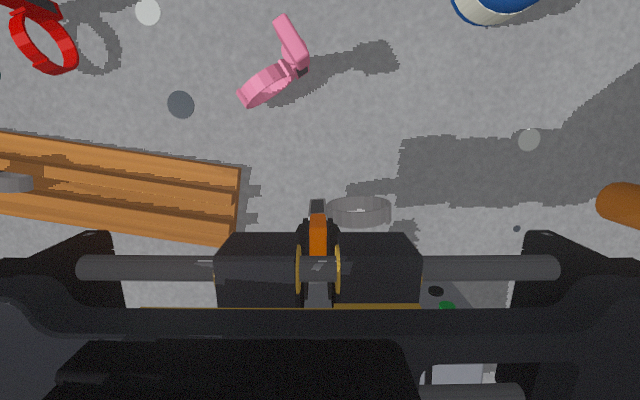

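The wrist view shows the band at (358,211) in front of the hidden stub. I'll check the alignment in the top crop.

View pics/top3.png

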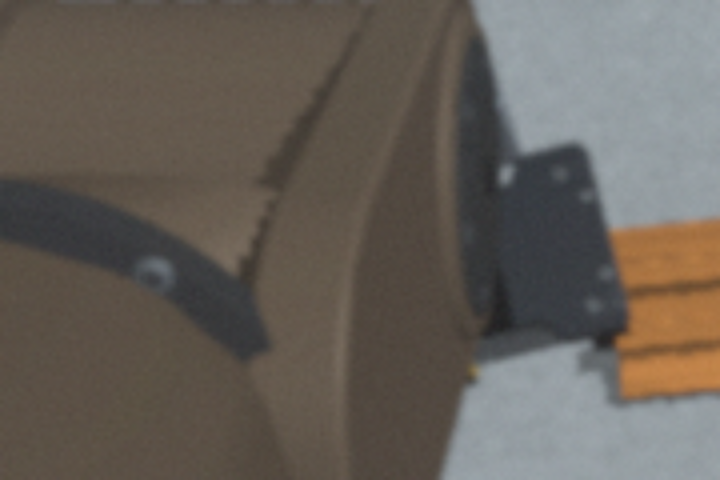

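The arm hides the stub from above, so I'll advance slowly and watch the force.

step_arm(increments=[{"slide": [-0.01,0.001,0],"roll": 0},{"slide": [-0.02,0.002,0],"roll": 0},{"slide": [-0.03,0.0025,0],"roll": 0},{"slide": [-0.036,0.003,0],"roll": 0},{"slide": [-0.04,0.003,0],"roll": 0}])

```text
t: 7.22
eef_pos: [551.4, 65.8, 106.0]
tcp_rot: [-3.142, -0.0, -2.899]
ft_force: [0.5, -0.3, -2.2]
opening: 0.103
grip_force: 30.0
```

step_arm(increments=[{"slide": [-0.01,0.001,0],"roll": 0},{"slide": [-0.02,0.002,0],"roll": 0},{"slide": [-0.03,0.0025,0],"roll": 0},{"slide": [-0.036,0.003,0],"roll": 0},{"slide": [-0.04,0.003,0],"roll": 0}])

```text
t: 7.85
eef_pos: [589.5, 78.3, 106.0]
tcp_rot: [-3.142, -0.0, -2.899]
ft_force: [-0.3, -0.1, -1.0]
opening: 0.103
grip_force: 30.0
```

```bash
python3 - <<'E'
from h import *
go(596.6,81.3,105.5,3.384); print(state()['moment'])
c=cam('wrist'); band(c)
E
```

```text
t 7.85 at [589.5  78.3 106. ] [-3.142 -0.    -2.899] q [ 0.02  0.58  1.74 -0.    0.82 -1.79] F [-0.3 -0.1 -1. ] -> slide mm -7.6 1.2 0.5 roll -0.0
[ 0.08759265 -0.10300201 -0.04151343]
n 2383 [[-19.7   6.  -59.7]
 [ -6.4  32.2 -33.5]
 [ 13.5  61.9 -18.6]]
0 51 xmin/max [-15.2 -14. ] zmin/max [-59.3   4.1]
6 149 xmin/max [-11.9  -9.9] zmin/max [-54.5   3.7]
12 195 xmin/max [-8.   2.6] zmin/max [-58.1 -24.3]
18 310 xmin/max [-8.1  3. ] zmin/max [-60.8 -21.1]
24 364 xmin/max [-8.6  2.6] zmin/max [-41.7 -19.2]
30 330 xmin/max [-9.   2.3] zmin/max [-37.9 -18.6]
36 316 xmin/max [-9.3  1.8] zmin/max [-39.9 -19.5]
42 228 xmin/max [-10.    1.3] zmin/max [-43.9 -21.6]
48 244 xmin/max [-10.9   1.1] zmin/max [-55.4 -25.8]
54 129 xmin/max [-11.6   1.4] zmin/max [-55.9 -27.6]
60 54 xmin/max [12.4 13. ] zmin/max [-59.8 -39.4]
```

Still no contact and the stub is inside the band. I'll press on gently until the face stops it.

step_arm(increments=[{"slide": [-0.003,0.0003,0],"roll": 0},{"slide": [-0.005,0.0004,0],"roll": 0},{"slide": [-0.007,0.0006,0],"roll": 0},{"slide": [-0.007,0.0006,0],"roll": 0}])

```text
t: 8.4
eef_pos: [595.9, 80.5, 106.1]
tcp_rot: [-3.142, 0.0, -2.899]
ft_force: [-0.2, -1.0, -0.2]
opening: 0.108
grip_force: 30.0
```

step_arm(increments=[{"slide": [-0.0015,0,0],"roll": 0},{"slide": [-0.003,0,0],"roll": 0},{"slide": [-0.003,0,0],"roll": 0}])

```text
t: 8.78
eef_pos: [598.9, 81.2, 106.1]
tcp_rot: [-3.141, 0.0, -2.899]
ft_force: [-0.4, -0.2, -2.3]
opening: 0.105
grip_force: 30.0
```

step_arm(increments=[{"slide": [-0.0015,0,0],"roll": 0},{"slide": [-0.0025,0,0],"roll": 0},{"slide": [-0.0025,0,0],"roll": 0}])

```text
t: 9.15
eef_pos: [600.6, 81.6, 106.0]
tcp_rot: [3.142, -0.002, -2.899]
ft_force: [-5.3, -2.3, 2.3]
opening: 0.101
grip_force: 30.0
```

```bash
python3 - <<'E'
from h import *
go(600,82,106,3.384); print(state()['moment'])
c=cam('wrist','wr4.png'); band(c)
for r in mark_of('wrist','clamp')[:3]: print('mark',np.round(r['uv'],1),r['confidence'],w(c,*r['uv']))
E
```

```text
t 9.15 at [600.6  81.6 106. ] [ 3.142e+00 -2.000e-03 -2.899e+00] q [ 0.03  0.59  1.71 -0.    0.84 -1.79] F [-5.3 -2.3  2.3] -> slide mm 0.5 0.5 -0.0 roll -0.0
[-0.33209568  1.03018589  0.07173968]
n 2520 [[-20.7   5.9 -59.2]
 [ -6.3  32.4 -27.9]
 [  6.   59.3 -18.8]]
0 53 xmin/max [-14.8 -13.4] zmin/max [-57.    3.7]
6 149 xmin/max [-11.6  -9.5] zmin/max [-54.7   3.2]
12 210 xmin/max [-8.3  5.1] zmin/max [-58.2 -23.8]
18 349 xmin/max [-8.4  5.9] zmin/max [-60.9 -21.4]
24 358 xmin/max [-8.6  5.7] zmin/max [-37.7 -19.3]
30 341 xmin/max [-9.2  5.4] zmin/max [-34.4 -18.7]
36 326 xmin/max [-9.5  5.7] zmin/max [-35.3 -19.3]
42 266 xmin/max [-9.8  5.8] zmin/max [-40.1 -21.3]
48 283 xmin/max [2.5 6.1] zmin/max [-54.6 -21.2]
54 137 xmin/max [2.3 6. ] zmin/max [-46.5 -21.1]
60 44 xmin/max [1.1 1.8] zmin/max [-61.1 -34.8]
mark [356.2 212.5] 0.6 [585.6 107.2  85.3]
```

The band touches the face at about 6 N, so it is home. Now I'll turn the key in stages.

step_arm(increments=[{"slide": [0,0,0],"roll": 0.12},{"slide": [0,0,0],"roll": 0.26},{"slide": [0,0,0],"roll": 0.4},{"slide": [0,0,0],"roll": 0.54},{"slide": [0,0,0],"roll": 0.62}])

```text
t: 9.88
eef_pos: [600.4, 81.2, 105.9]
tcp_rot: [-3.14, -0.001, 2.761]
ft_force: [-6.1, -5.0, 1.7]
opening: 0.103
grip_force: 30.0
```

```bash
python3 - <<'E'
from h import *
go(600,82,106,3.384); print(state()['moment'])
c=cam('wrist','wr5.png')
E
```

```text
t 9.88 at [600.4  81.2 105.9] [-3.140e+00 -1.000e-03  2.761e+00] q [ 0.03  0.59  1.71 -0.    0.84 -1.16] F [-6.1 -5.   1.7] -> slide mm 0.7 0.6 -0.1 roll -0.623
[-0.98380625  1.09040915  0.13242071]
```

View pics/wr5.png

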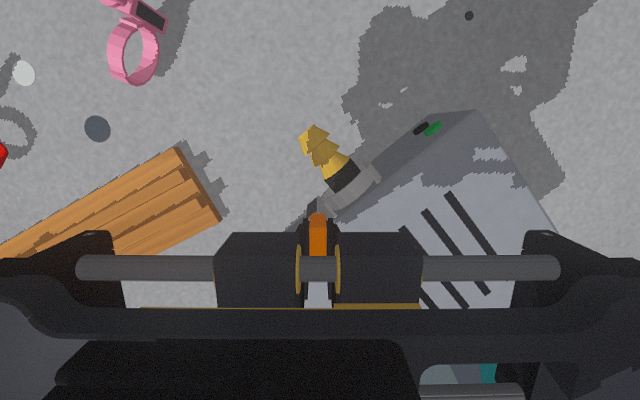

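The band (350,190) sits round the cuff against the face, with the brass barbs free at (320,145). The key is turning, so I'll continue and raise with the draw-up.

step_arm(increments=[{"slide": [0,0,0],"roll": 0.1},{"slide": [0,0,-0.0015],"roll": 0.22},{"slide": [0,0,-0.003],"roll": 0.34},{"slide": [0,0,-0.004],"roll": 0.44},{"slide": [0,0,-0.004],"roll": 0.44}])

```text
t: 10.55
eef_pos: [600.0, 81.5, 109.4]
tcp_rot: [-3.139, -0.002, 2.322]
ft_force: [-5.9, -2.9, -2.0]
opening: 0.104
grip_force: 30.0
```

```bash
python3 - <<'E'
from h import *
go(600,82,106,3.384); print(state()['moment'])
E
```

```text
t 10.55 at [600.   81.5 109.4] [-3.139e+00 -2.000e-03  2.322e+00] q [ 0.03  0.58  1.71 -0.    0.85 -0.73] F [-5.9 -2.9 -2. ] -> slide mm 0.4 0.4 3.4 roll -1.062
[-0.60891102  1.13594383 -0.03838129]
```

step_arm(increments=[{"slide": [0,0,-0.001],"roll": 0.1},{"slide": [0,0,-0.0015],"roll": 0.2},{"slide": [0,0,-0.0015],"roll": 0.29},{"slide": [0,0,-0.0015],"roll": 0.29}])

```text
t: 11.05
eef_pos: [599.5, 81.6, 110.5]
tcp_rot: [-3.137, -0.001, 2.034]
ft_force: [-7.1, -2.8, -4.3]
opening: 0.113
grip_force: 30.8
```

```bash
python3 - <<'E'
from h import *
go(600,82,106,3.384); print(state()['moment'])
c=cam('wrist','wr6.png')
E
```

```text
t 11.05 at [599.5  81.6 110.5] [-3.137e+00 -1.000e-03  2.034e+00] q [ 0.03  0.58  1.71 -0.    0.85 -0.44] F [-7.1 -2.8 -4.3] -> slide mm 0.2 0.6 4.5 roll -1.35
[-0.54596482  1.15817235  0.61571998]
```

View pics/wr6.png

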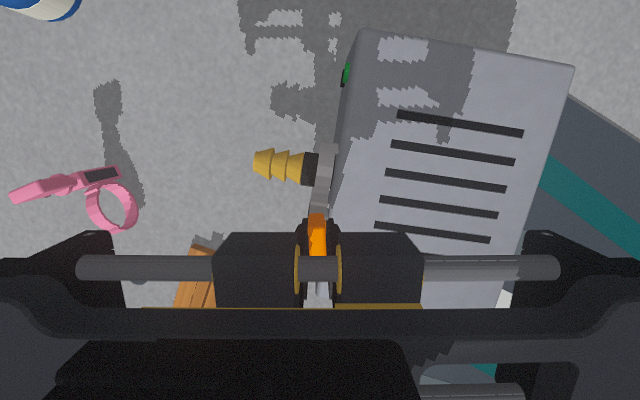

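The turning moment has risen to 0.6 N m, so the band is snug and flat on the face at (323,175). I'll release and retreat.

step_arm(increments=[{"slide": [0,0,0],"roll": 0},{"slide": [0,0,0],"roll": 0},{"slide": [0,0,0],"roll": 0},{"slide": [0,0,0],"roll": 0}], fingers=0.5)

```text
t: 11.6
eef_pos: [601.5, 81.8, 111.9]
tcp_rot: [3.141, 0.0, 2.034]
ft_force: [0.6, 0.2, -0.1]
opening: 0.466
grip_force: 0.0
```

step_arm(increments=[{"slide": [0,0,-0.02],"roll": 0},{"slide": [0,0,-0.05],"roll": 0},{"slide": [0,0,-0.09],"roll": 0},{"slide": [0,0,-0.13],"roll": 0},{"slide": [0,0,-0.13],"roll": 0}])

```text
t: 12.22
eef_pos: [602.3, 81.9, 244.8]
tcp_rot: [3.136, 0.002, 2.034]
ft_force: [0.2, -0.7, -0.5]
opening: 0.5
grip_force: 0.0
```

```bash
python3 - <<'E'
from h import *
go(600,82,106,3.384); print(state()['moment'])
c=cam('wrist','wr7.png')
for r in mark_of('wrist','clamp')[:3]: print('mark',np.round(r['uv'],1),r['confidence'],w(c,*r['uv']))
X=cloud(c); hsv=cv2.cvtColor(c['color'],cv2.COLOR_RGB2HSV)
P=X[(hsv[...,1]>180)&(hsv[...,0]<16)&(hsv[...,2]>120)]; P=P[(P[:,2]>95)&(P[:,2]<140)&(abs(P[:,0]-600)<40)&(abs(P[:,1]-80)<40)]
if len(P)>10: print(len(P),np.median(P,0).round(1),P[:,2].max(),cv2.minAreaRect(P[:,:2].astype(np.float32)))
E
```

```text
t 12.22 at [602.3  81.9 244.8] [3.136e+00 2.000e-03 2.034e+00] q [ 0.03  0.44  1.57  0.    1.13 -0.44] F [ 0.2 -0.7 -0.5] -> slide mm 1.1 -2.0 138.8 roll -1.35
[ 0.0141095  -0.14669097 -0.00653505]
mark [317.7 153.6] 0.91 [587.6 114.7  75.6]
mark [142.7 288. ] 0.69 [ 426.3 -226.2    1.6]
mark [173.9 180.5] 0.63 [413.6 -25.5   0.8]
97 [599.5  90.3 126.7] 138.65426493713647 ((599.107666015625, 84.36003112792969), (15.370677947998047, 27.61465072631836), 37.2187614440918)
```

View pics/wr7.png

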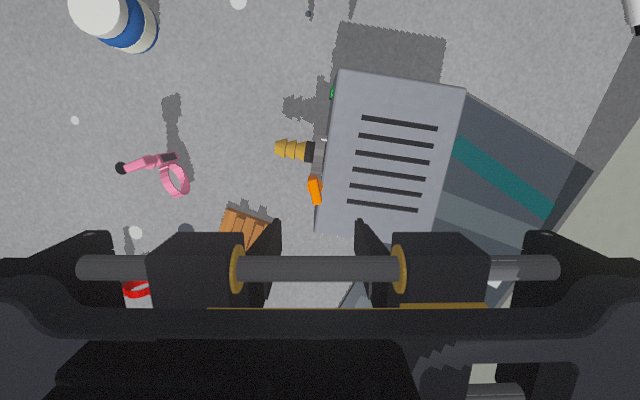

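The clamp is on the cuff against the face at (318,155), the key's wing is at (315,190), and the gripper is clear. I'll measure the key angle more carefully.

```bash
python3 - <<'E'
from h import *
c=cam('wrist'); X=cloud(c); hsv=cv2.cvtColor(c['color'],cv2.COLOR_RGB2HSV)
m=(hsv[...,1]>150)&(hsv[...,0]<17)&(hsv[...,2]>90)
m[:165]=0;m[215:]=0;m[:,:300]=0;m[:,335:]=0
for v in range(168,212,3):
    u=np.where(m[v])[0]
    if len(u): 
        print(v,u.min(),u.max(),'V',hsv[v,u,2],'L',w(c,u.min()-.5,v,plane=136),'R',w(c,u.max()+.5,v,plane=136))
P=X[m]; P=P[(P[:,2]>131)&(P[:,2]<140)]; q=P[:,:2]-np.median(P[:,:2],0); q=q[np.hypot(*q.T)<17]
a=np.linalg.svd(q-q.mean(0))[2][0]; print(len(q),P[:,2].max(),'yaw',np.arctan2(a[1],a[0]),'key',(3.464-np.arctan2(a[1],a[0]))%np.pi)
E
```

```text
177 311 317 V [152 152 153 154 152 153 150] L [586.5  96.2 136. ] R [592.7  99.3 136. ]
180 310 319 V [148 156 154 158 161 172 180 179 150 146] L [586.9  93.  136. ] R [595.9  97.5 136. ]
183 309 322 V [189 134 175 174 173] L [587.4  89.8 136. ] R [600.   96.1 136. ]
186 318 323 V [221 196 145 177 175 177] L [596.9  91.1 136. ] R [602.3  93.8 136. ]
189 310 324 V [202 214 156 157 174 179 216] L [591.   84.7 136. ] R [604.6  91.5 136. ]
192 310 322 V [234 215 137 173] L [592.4  81.8 136. ] R [604.2  87.7 136. ]
195 312 321 V [216 201] L [595.6  79.9 136. ] R [604.7  84.5 136. ]
198 321 322 V [214 163] L [605.2  81.2 136. ] R [607.   82.1 136. ]
201 322 322 V [212] L [607.6  78.8 136. ] R [608.5  79.3 136. ]
204 314 314 V [209] L [601.6  72.3 136. ] R [602.6  72.7 136. ]
68 138.5636550006992 yaw -0.7658737607164642 key 1.0882811071266714
```

```bash
python3 - <<'E'
from h import *
c=cam('wrist'); rgb=c['color'].astype(int)
m=((rgb[...,0]-rgb[...,2])>70)&(rgb[...,0]>110)
m[:172]=0;m[210:]=0;m[:,:302]=0;m[:,332:]=0
for v in range(172,210,2):
    print(v,''.join(('%d'%(rgb[v,u,0]//26) if m[v,u] else '.') for u in range(302,332)))
m8=m.astype(np.uint8); br=m8*(rgb[...,0]>225)
for k in (m8,br.astype(np.uint8)):
    p=np.argwhere(k)[:,::-1].astype(np.float32); r=cv2.minAreaRect(p); b=cv2.boxPoints(r)
    W=[w(c,*q,plane=137) for q in b]; print(len(p),b.round(1).tolist()); 
    for i in range(4):
        e=W[(i+1)%4]-W[i]; y=np.arctan2(e[1],e[0]); print(np.linalg.norm(e).round(1),'key',round((3.464-y)%np.pi,3))
E
```

```text
172 ..............................
174 ..............................
176 ..............55..............
178 ........555555555.............
180 ........5556566655............
182 ........7788889985665.........
184 ........88888888875666........
186 .......8888888888756666.......
188 .......9788888889866666.......
190 .......9988888888875668.......
192 ........97899889898567........
194 ..........8898888887..........
196 ...........8998888885.........
198 ...........8899888887.........
200 ............8999888885........
202 ............8999988887........
204 .............899898888........
206 .............898898...........
208 ..............................
355 [[309.0, 176.0], [324.0, 176.0], [324.0, 207.0], [309.0, 207.0]]
15.0 key 3.0
32.2 key 1.427
15.3 key 3.003
32.2 key 1.437
193 [[307.5, 183.89999389648438], [316.8999938964844, 181.5], [322.79998779296875, 205.10000610351562], [313.3999938964844, 207.39999389648438]]
9.7 key 2.744
25.3 key 1.189
9.9 key 2.75
25.3 key 1.197
```

The wing's bright top face measures 10 x 25 mm and gives a key angle of about 1.19 rad. That passes but isn't quite snug, so I'll regrip aligned with the wing and turn further.

```bash
python3 - <<'E'
from h import *
c=cam('wrist'); p=w(c,315.2,194.5,plane=137); print(p)
go(p[0]+1.5,p[1],111,2.274)
E
```

```text
[598.   82.5 137. ]
t 12.47 at [600.8  81.8 240.4] [-3.140e+00 -1.000e-03  2.034e+00] q [ 0.03  0.44  1.57 -0.    1.13 -0.44] F [ 0.7  0.  -0.1] -> slide mm 1.3 -0.9 129.4 roll -0.24
```

step_arm(increments=[{"slide": [0.001,-0.001,0.04],"roll": -0.12},{"slide": [0.001,-0.001,0.08],"roll": -0.24},{"slide": [0.001,-0.001,0.11],"roll": -0.24},{"slide": [0.001,-0.001,0.129],"roll": -0.24},{"slide": [0.001,-0.001,0.129],"roll": -0.24}])

```text
t: 13.1
eef_pos: [598.9, 82.2, 110.6]
tcp_rot: [-3.138, -0.002, 2.274]
ft_force: [0.8, 0.2, -0.0]
opening: 0.503
grip_force: 0.0
```

step_arm(increments=[{"slide": [0,0,0],"roll": 0},{"slide": [0,0,0],"roll": 0},{"slide": [0,0,0],"roll": 0},{"slide": [0,0,0],"roll": 0},{"slide": [0,0,0],"roll": 0}], fingers=0.0)

```text
t: 13.72
eef_pos: [599.6, 82.0, 112.8]
tcp_rot: [-3.141, 0.0, 2.274]
ft_force: [-1.3, -1.4, 2.7]
opening: 0.103
grip_force: 30.0
```

step_arm(increments=[{"slide": [0,0,0],"roll": 0},{"slide": [0,0,0],"roll": 0},{"slide": [0,0,0],"roll": 0}])

```text
t: 14.1
eef_pos: [599.7, 82.0, 112.7]
tcp_rot: [-3.141, -0.0, 2.274]
ft_force: [-3.2, -4.0, 4.5]
opening: 0.101
grip_force: 30.0
```

```bash
python3 -c "
from h import *
go(600,82,111,2.034); print(state()['moment'])"
```

```text
t 14.1 at [599.7  82.  112.7] [-3.141 -0.     2.274] q [ 0.03  0.58  1.71 -0.    0.85 -0.68] F [-3.2 -4.   4.5] -> slide mm -0.2 0.2 1.7 roll 0.24
[-0.70451267  0.69911601  0.02842894]
```

step_arm(increments=[{"slide": [0,0,0],"roll": 0.05},{"slide": [0,0,0],"roll": 0.1},{"slide": [0,0,0],"roll": 0.15},{"slide": [0,0,0],"roll": 0.15}])

```text
t: 14.6
eef_pos: [599.5, 82.0, 112.9]
tcp_rot: [-3.141, 0.0, 2.124]
ft_force: [-5.5, -4.1, 7.9]
opening: 0.104
grip_force: 30.2
```

```bash
python3 -c "
from h import *
go(600,82,111,2.034); print(state()['moment'])"
```

```text
t 14.6 at [599.5  82.  112.9] [-3.141  0.     2.124] q [ 0.03  0.58  1.71 -0.    0.85 -0.53] F [-5.5 -4.1  7.9] -> slide mm -0.3 0.5 1.9 roll 0.09
[-0.79697758  1.09431882  0.52415008]
```

step_arm(increments=[{"slide": [0,0,0],"roll": 0.04},{"slide": [0,0,0],"roll": 0.08},{"slide": [0,0,0],"roll": 0.11},{"slide": [0,0,0],"roll": 0.11}])

```text
t: 15.1
eef_pos: [599.4, 81.9, 113.0]
tcp_rot: [-3.14, 0.001, 2.015]
ft_force: [-6.4, -4.5, 8.4]
opening: 0.115
grip_force: 31.5
```

```bash
python3 -c "
from h import *
go(600,82,111,2.034); print(state()['moment'])"
```

```text
t 15.1 at [599.4  81.9 113. ] [-3.140e+00  1.000e-03  2.015e+00] q [ 0.03  0.58  1.71 -0.    0.85 -0.42] F [-6.4 -4.5  8.4] -> slide mm -0.1 0.6 2.0 roll -0.019
[-0.94698604  1.16840549  0.76681505]
```

The moment has reached 0.77 N m and the key is starting to slip in the pads, so it is tight. I'll release, clear and check.

step_arm(increments=[{"slide": [0,0,0],"roll": 0},{"slide": [0,0,0],"roll": 0},{"slide": [0,0,0],"roll": 0},{"slide": [0,0,0],"roll": 0}], fingers=0.5)

```text
t: 15.6
eef_pos: [599.9, 82.4, 112.5]
tcp_rot: [3.142, -0.0, 2.014]
ft_force: [1.1, -0.4, 0.1]
opening: 0.469
grip_force: 0.0
```

step_arm(increments=[{"slide": [0,0,-0.02],"roll": 0},{"slide": [0,0,-0.05],"roll": 0},{"slide": [0,0,-0.09],"roll": 0},{"slide": [0,0,-0.13],"roll": 0},{"slide": [0,0,-0.13],"roll": 0}])

```text
t: 16.23
eef_pos: [600.9, 82.4, 245.5]
tcp_rot: [3.137, 0.002, 2.014]
ft_force: [0.2, 0.2, -0.8]
opening: 0.501
grip_force: 0.0
```

```bash
python3 - <<'E'
from h import *
c=cam('wrist'); rgb=c['color'].astype(int)
m=((rgb[...,0]-rgb[...,2])>70)&(rgb[...,0]>110)
m[:172]=0;m[215:]=0;m[:,:298]=0;m[:,336:]=0
for v in range(172,214,3): print(v,''.join(('%d'%(rgb[v,u,0]//26) if m[v,u] else '.') for u in range(298,336)))
br=(m&(rgb[...,0]>222)).astype(np.uint8)
p=np.argwhere(br)[:,::-1].astype(np.float32); b=cv2.boxPoints(cv2.minAreaRect(p)); W=[w(c,*q,plane=137) for q in b]
for i in range(2):
    e=W[i+1]-W[i]; print(np.linalg.norm(e).round(1),'key',round((3.464-np.arctan2(e[1],e[0]))%np.pi,3))
for r in mark_of('wrist','clamp')[:2]: print('mark',np.round(r['uv'],1),r['confidence'],w(c,*r['uv'],plane=69))
print(state()['ft_force'],state()['eef_pos'])
E
```

```text
172 ......................................
175 ......................................
178 ...........555555555..................
181 ...........6777888875665..............
184 ..........688888889865666.............
187 ..........9788888899856666............
190 ..........797898888887566.............
193 ............788999889875..............
196 ..............8999899985..............
199 ...............8999988885.............
202 ...............7899988887.............
205 ................8998987...............
208 ......................................
211 ......................................
14.7 key 2.659
25.2 key 1.097
mark [173.4 183.4] 0.96 [436.7   2.2  69. ]
mark [148.3 290.8] 0.89 [ 451.7 -163.6   69. ]
[-0.46295394 -0.44224994 -0.83541815] [599.63787413  82.25104172 242.23577919]
```

```bash
python3 - <<'E'
from h import *
d=np.array([.9486,.3166]); e=np.array([-d[1],d[0]]); R=np.array([594.6,114.4])
Xs=[cloud(cam('wrist')) for _ in range(3)]
X=np.median(Xs,0); S=(X[...,:2]-R)@d; L=(X[...,:2]-R)@e; Z=X[...,2]
for a in range(-50,36,6):
    k=(L>=a)&(L<a+6)&(S>-40)&(S<8)&(Z>76)&(Z<100)
    if k.sum()>4: print('L',a,k.sum(),'S',np.percentile(S[k],[3,20,50,80,97]).round(1),'Z',np.percentile(Z[k],[5,50,97]).round(1))
# wing top plane: long axis in the stub frame
k=(Z>133)&(Z<141)&(abs(S)<35)&(L<0)&(L>-70); p=np.c_[S[k],L[k]].astype(np.float32); r=cv2.minAreaRect(p); print(len(p),Z[k].mean(),r)
q=p-p.mean(0); v=np.linalg.svd(q,full_matrices=False)[2][0]; print('key',(-np.arctan2(v[1],v[0]))%np.pi, 'centre',p.mean(0))
E
```

```text
L -50 15 S [4.1 5.1 5.8 6.9 7.9] Z [84.  84.9 85.4]
L -44 15 S [3.8 4.7 5.8 7.1 7.5] Z [83.7 84.8 85.5]
L -38 16 S [4.2 5.2 6.4 7.5 7.9] Z [84.  84.8 85.6]
L -32 25 S [2.  3.2 4.9 6.7 7.8] Z [83.1 84.5 85.8]
L -26 67 S [-11.8  -3.7   0.1   4.7   7.2] Z [77.  83.4 94.3]
L -20 54 S [-11.8  -5.7   1.9   5.5   7.7] Z [82.3 83.5 85.2]
L -14 28 S [1.5 2.3 4.5 6.2 7.3] Z [81.5 84.6 85.6]
L -8 30 S [0.1 2.5 4.3 6.3 7.4] Z [80.5 84.6 85.7]
L -2 39 S [-11.    1.6   4.    6.4   7.9] Z [76.2 84.  85.7]
L 4 30 S [1.5 2.4 4.5 6.6 7.8] Z [81.7 84.4 85.5]
L 10 32 S [1.4 2.5 4.4 6.2 7.4] Z [80.3 83.9 85.3]
L 16 59 S [-12.3  -6.6   1.8   5.4   7.5] Z [81.7 83.6 85.1]
L 22 63 S [-11.4  -7.    1.4   5.4   7.6] Z [77.5 82.4 85.1]
L 28 31 S [1.6 2.5 4.5 6.3 7.5] Z [81.7 84.3 85.4]
L 34 33 S [1.7 2.8 4.5 6.5 7.6] Z [81.6 84.1 85.4]
259 136.8530107070613 ((-5.591906547546387, -30.679094314575195), (9.81382942199707, 27.86795997619629), 19.288387298583984)
key 1.2245275 centre [ -5.7336807 -30.168423 ]
```

The wing's top rectangle (9.8 x 27.9 mm) gives a key angle of about 1.23 rad. The band lies parallel to the face and home, and the gripper is clear, so I'm handing in.

```bash
python3 -c "
from h import *
print(env.job_done())"
```

```text
the job is handed in; nothing more can be done
None
```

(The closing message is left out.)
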